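# Put the sugar and spice shakers back in their caddy

### The arm

A 6-joint arm with a two-finger parallel gripper is mounted at the origin on the work surface. World frame = base frame: x ahead of the robot, y to its left, z up, the work surface at z = 0. Lengths are in m, angles in degrees, forces in N, time in s.
With the tool pointing down it reaches from about 0.4 to 0.825 m from the base axis. Payload 7 kg.
Tool frame: the origin (TCP) lies on the centre line of the jaws, within the pads' length; the fingertips stand 19 mm ahead of it and the grasp point (between the pads) is the TCP (r.tip_extent is the distance from the TCP to the fingertips, in m); z points along the fingers, y is the line along which they close (so a half turn about z gives the same grasp; the last joint's range is limited). The gripper opens to 88 mm and grips with 3 to 60 N. Pads are 19 mm wide; open, the fingers measure 130 mm over their backs; the gripper's body (78 mm by 193 mm) begins 47 mm behind the grasp point.
Start: joints at [-46.576, 20.546, 0.682, 0, -70.136, -16.507], TCP at [0.306, -0.602, 0.246] pointing down, gripper open.
Joint ranges: [-176.03, 176.03], [-82.01, 121.73], [-58.28, 71.71], [-173.87, 95.51], [-174.79, -0.11], [-173.66, 173.66]. Speed limits (degrees/s): [136.94, 136.94, 172.46, 180, 180, 180].

### API

Orientations are given as [roll, pitch, yaw] about the fixed x, y, z axes, in that order (R = Rz(yaw) Ry(pitch) Rx(roll)).
In Python, from plant import r gives the robot as it stands. The module is installed in compiled form; this text tells all that it offers.
- The arm moves only by the tool jog_arm, never from a script. Its argument "deltas" is a list that holds one entry, the list of rows, each a list of 5 numbers: the opening, from -1 (shut) to 1 (fully open), then the shift along the world's x, y, z in cm, then the turn about the world's z in rad. In form: [[[claw, dx, dy, dz, turn], ...]]. A call has 1 to 8 rows; each row shifts and turns the commanded pose from where the row before left it; what a row does not reach is not made up. A row lasts 1/8 s, in which the tool goes at most 62.5 mm and 10.7 degrees, less where a joint would pass 70% of its speed; a pose out of reach is approached as far as the arm can. A call with a gripper value outside its range is refused whole. The fingers move at their own pace and stop on an object; "force" is the grip in N (left out, the last holds). Time passes only in rows, so rows that do not move let the fingers close. It gives the time, the measured TCP pose, the force, the opening and the grip force at its end, in the units of the state.
- r.get_state(): the state, without advancing time (a new reading comes with each control period).
- r.capture(name): name is "side" or "top"; returns the picture (384x512x3 uint8, blue, green, red); there is no depth.
- r.camera_info(name): a dict with "fx", "fy", "cx", "cy" (pixels), "view" (4x4, takes a point from world to camera coordinates). Camera axes: x right, y up, looking along -z (the intrinsics and any distortion apply to the point x, -y, -z); pixel columns grow to the right and rows downward; lengths in m; the calibration is good to about 2 mm. A picture is of the moment at which its call begins. camera_info takes no time and is no camera call.
- r.close_job(): hands the job in; it is judged then, once.
The state is a dict: "time_s": time; "joints": joint angles; "qd": joint speeds; "joint_torque": joint torques, N m; "tcp_pos": TCP position; "eef_rot": TCP orientation; "contact_force": force on the tool from outside, world axes, zero at the start; "moment": the same for the moment, N m; "gripper_width": finger opening in m; "gripper_force": force on a finger pad.
Only numpy, scipy, OpenCV 4.12 (cv2) and the standard library are available. Lean on these libraries where they do the work, as an engineer would, in place of code of your own. Each camera call takes 0.05 s, during which the arm holds its last target. There are 200 camera calls.

### The job

Put the four shakers with the pierced lids back into the carrying caddy, each standing upright in the cup of its own size: the largest shaker in the widest cup, and so on down to the smallest in the narrowest. They are full, so keep them upright and set them down rather than dropping them; leave the two baking moulds without lids standing where they are on the bench.

Things in the scene. Friction and masses are not known exactly. Their poses are not given: they have to be found in the camera images.
- shaker_large: Largest of the four shakers: a closed upright steel cylinder, 64 mm diameter, 96 mm tall, with a slightly domed lid pierced with small dark holes (the top 7 mm is bevelled inwards; below that the side is straight). Stands loose on the bench. Origin at the centre of its underside, z up along its axis. Weighs under 0.4 kg; not fragile.
- shaker_medium: Second largest of the four shakers: a closed upright steel cylinder, 54 mm diameter, 86 mm tall, with a slightly domed lid pierced with small dark holes (the top 7 mm is bevelled inwards; below that the side is straight). Stands loose on the bench. Origin at the centre of its underside, z up along its axis. Weighs under 0.4 kg; not fragile.
- shaker_small: Second smallest of the four shakers: a closed upright steel cylinder, 44 mm diameter, 76 mm tall, with a slightly domed lid pierced with small dark holes (the top 7 mm is bevelled inwards; below that the side is straight). Stands loose on the bench. Origin at the centre of its underside, z up along its axis. Weighs under 0.4 kg; not fragile.
- shaker_mini: Smallest of the four shakers: a closed upright steel cylinder, 34 mm diameter, 66 mm tall, with a slightly domed lid pierced with small dark holes (the top 7 mm is bevelled inwards; below that the side is straight). Stands loose on the bench. Origin at the centre of its underside, z up along its axis. Weighs under 0.4 kg; not fragile.
- cup_large: The widest of the four round open steel cups in the caddy: 80 mm inside diameter, wall 2 mm, 22 mm high, inner floor 3 mm above its origin. Origin at the centre of its underside (3 mm above the bench), z up. The caddy is a fixed square steel tray, 204 mm wide, walls 20 mm high, low loop handles reaching 28 mm out at both ends.
- cup_medium: The second widest of the four round open steel cups in the caddy: 70 mm inside diameter, wall 2 mm, 22 mm high, inner floor 3 mm above its origin. Origin at the centre of its underside (3 mm above the bench), z up. The cups are fixed in the caddy two by two along its sides, 92 mm apart; which cup is in which corner differs.
- cup_small: The second narrowest of the four round open steel cups in the caddy: 60 mm inside diameter, wall 2 mm, 22 mm high, inner floor 3 mm above its origin. Origin at the centre of its underside (3 mm above the bench), z up. The cups are fixed in the caddy two by two along its sides, 92 mm apart; which cup is in which corner differs.
- cup_mini: The narrowest of the four round open steel cups in the caddy: 50 mm inside diameter, wall 2 mm, 22 mm high, inner floor 3 mm above its origin. Origin at the centre of its underside (3 mm above the bench), z up. The cups are fixed in the caddy two by two along its sides, 92 mm apart; which cup is in which corner differs.
- mould_large: The larger of the two baking moulds: an empty steel beaker without a lid, seen hollow from above, 44 mm diameter at the foot widening to 60 mm at the rim, 62 mm tall, loose on the bench. It does not belong in the caddy. Origin at the centre of its underside, z up.
- mould_small: The smaller of the two baking moulds: an empty steel beaker without a lid, seen hollow from above, 36 mm diameter at the foot widening to 49 mm at the rim, 54 mm tall, loose on the bench. It does not belong in the caddy. Origin at the centre of its underside, z up.
Things that resemble listed ones, but are neither listed nor needed, are in the scene too. Leave any turquoise look-alike of the cup_large alone.

How it is judged (in metres and radians):
At the end, for the whole second after the job is handed in: Each shaker stands upright (within 6 degrees), at rest and released, on the floor of the cup of its own size, largest in the widest down to smallest in the narrowest, axes within 11.5 mm; both open moulds stand upright within 25 mm of where they began (horizontal distance between shaker_large and cup_large below 0.0115 m and z of shaker_large in the frame of cup_large between 0 and 0.007 m and angle between each of shaker_large, shaker_medium, shaker_small, shaker_mini's own z axis and vertical below 0.1 rad and linear speed of each of shaker_large, shaker_medium, shaker_small, shaker_mini below 0.02 m/s and angular speed of each of shaker_large, shaker_medium, shaker_small, shaker_mini below 0.2 rad/s and horizontal distance between shaker_medium and cup_medium below 0.0115 m and z of shaker_medium in the frame of cup_medium between 0 and 0.007 m and horizontal distance between shaker_small and cup_small below 0.0115 m and z of shaker_small in the frame of cup_small between 0 and 0.007 m and horizontal distance between shaker_mini and cup_mini below 0.0115 m and z of shaker_mini in the frame of cup_mini between 0 and 0.007 m and distance of each of mould_large, mould_small from where it was at the start of the episode below 0.025 m and angle between each of mould_large, mould_small's own z axis and vertical below 0.15 rad); the robot touches nothing.
It fails at once if a shaker is tipped over (more than 35 degrees from upright) (angle between any of shaker_large, shaker_medium, shaker_small, shaker_mini's own z axis and vertical above 0.61 rad).
It fails at once if a shaker is dropped (faster than 0.75 m/s while the fingers do not touch it: a fall of some 3 cm) ((linear speed of shaker_large above 0.75 m/s and contact force between shaker_large and the fingers below 0.02 N) or (linear speed of shaker_medium above 0.75 m/s and contact force between shaker_medium and the fingers below 0.02 N) or (linear speed of shaker_small above 0.75 m/s and contact force between shaker_small and the fingers below 0.02 N) or (linear speed of shaker_mini above 0.75 m/s and contact force between shaker_mini and the fingers below 0.02 N)).
It fails at once if an open mould is moved by more than 25 mm (distance of any of mould_large, mould_small from where it was at the start of the episode above 0.025 m).
It also fails if it takes over 109 s, if anything falls off the work surface, if the arm or the gripper's body presses on something with over 40 N, if the wrist force passes 120 N, or if a joint passes its speed limit or range.

## Working session

There is one attempt and no reset: what is moved stays moved. The work goes in short steps, Python scripts to look and compute and a tool call to move; the robot and the scene stay as the last step left them, time stands still between calls to the robot, and variables do not carry over. Pictures are saved under pics/ and viewed, at most 14 in all, crops included, and the job is handed in when it is done.

Besides the shell and the picture viewer there is one more tool, called after "Call:" as name([rows], argument=value, ...), one row to a line, values as JSON. jog_arm: Moves the arm, as the interface text tells. Its arguments: {"type":"object","properties":{"deltas":{"type":"array"},"force":{"type":"number"}},"required":["deltas"]}

```bash
mkdir -p pics; python3 - <<'E'
from plant import r
import cv2,numpy as np
for n in("top","side"):
    i=r.capture(n);cv2.imwrite(f"pics/{n}0.png",i)
    c=r.camera_info(n);print({k:(np.round(v,4).tolist() if hasattr(v,'__len__') else v) for k,v in c.items()})
print(r.get_state())
E
```

```text
{'fx': 494.93950700232443, 'fy': 494.93950700232443, 'cx': 257.04699631873996, 'cy': 188.85813004825127, 'view': [[0.0191, -0.9998, 0.0116, 0.0367], [0.9988, 0.0196, 0.0452, -0.5214], [-0.0454, 0.0107, 0.9989, -1.4267], [0.0, 0.0, 0.0, 1.0]]}
{'fx': 430.83119439123107, 'fy': 430.83119439123107, 'cx': 256.9125859158911, 'cy': 192.80393444832066, 'view': [[-0.8099, -0.5865, 0.0123, 0.442], [0.3748, -0.5013, 0.7799, -0.1903], [-0.4512, 0.6362, 0.6258, -0.9729], [0.0, 0.0, 0.0, 1.0]]}
{'time_s': 0.1, 'joints': array([-4.65755607e+01,  2.05864854e+01,  6.40329509e-01, -1.67565069e-02,
       -7.01363864e+01, -1.65070440e+01]), 'qd': array([ 0.05021849, -0.12985377,  0.10922846,  0.10384586,  0.05162679,
        0.00709693]), 'joint_torque': array([-1.57910941e-03, -5.84163451e+01,  2.93751562e+01,  7.01555997e+00,
        1.01693204e-02, -5.47569960e-05]), 'tcp_pos': array([ 0.30537202, -0.60152586,  0.24473891]), 'eef_rot': array([ 1.79916383e+02, -8.35106997e-03, -1.53088304e+02]), 'contact_force': array([-0.23192416,  0.27928027,  0.33604079]), 'moment': array([-0.00341038,  0.0123627 , -0.00610568]), 'gripper_force': 0.0, 'gripper_width': 0.08767686251921156}
```

View pics/top0.png

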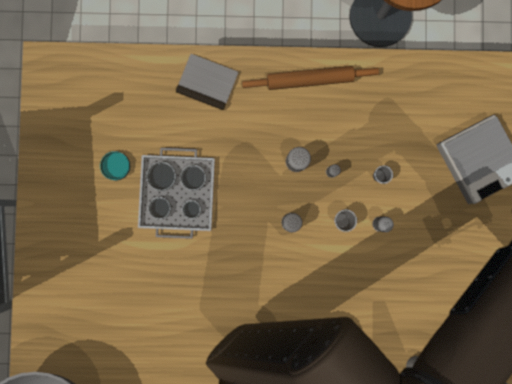

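View pics/side0.png

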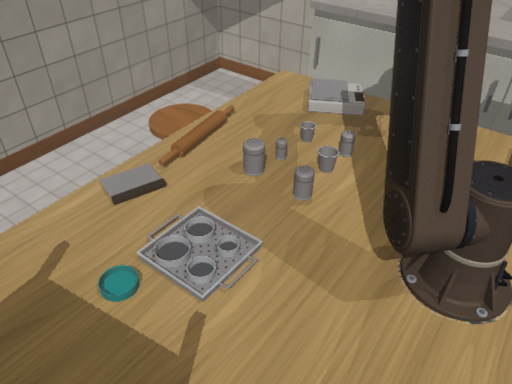

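Top view: closed lids are the shakers at (298,158) large, (291,222) medium, (384,223) small and (334,170) mini. The hollow moulds are at (346,220) large and (383,174) small. The cups are near (161,175), (193,176), (160,208) and (192,208), with the turquoise look-alike at (116,165). Next is one close crop to check this, plus contours.

```bash
cat > h.py <<'E'
import numpy as np,cv2
from plant import r
def ray(n,u,v,z):
    c=r.camera_info(n);V=np.array(c["view"]);R=V[:3,:3];t=V[:3,3];o=-R.T@t
    d=R.T@np.array([(u-c["cx"])/c["fx"],-(v-c["cy"])/c["fy"],-1]);return (o+d*(z-o[2])/d[2])[:2]
def proj(n,p):
    c=r.camera_info(n);V=np.array(c["view"]);q=V[:3,:3]@np.array(p)+V[:3,3]
    return c["cx"]+c["fx"]*q[0]/-q[2],c["cy"]-c["fy"]*q[1]/-q[2]
E
python3 - <<'E'
import cv2,numpy as np
from h import *
i=cv2.imread("pics/top0.png");s=cv2.imread("pics/side0.png")
a=cv2.resize(i[140:240,95:225],None,fx=3,fy=3,interpolation=2)
b=cv2.resize(i[140:240,275:405],None,fx=3,fy=3,interpolation=2)
c=cv2.resize(s[205:300,130:270],None,fx=2.78,fy=2.78,interpolation=2);d=cv2.resize(s[115:210,235:375],None,fx=2.78,fy=2.78,interpolation=2)
cv2.imwrite("pics/crop.png",np.vstack([np.hstack([a,b]),np.hstack([c,d])[:,:780]] ) if c.shape[1]*2>=780 else a)
print(c.shape)
x=cv2.resize(np.vstack([np.hstack([a,b]),cv2.resize(np.hstack([c,d]),(780,265))]),(780,565));cv2.imwrite("pics/crop.png",x)
hsv=cv2.cvtColor(i,cv2.COLOR_BGR2HSV)
m=((hsv[...,1]<70)*255).astype(np.uint8)
n,l,st,ce=cv2.connectedComponentsWithStats(m)
for k in range(1,n):
    x,y,w,h,A=st[k]
    if A>60 and 90<y<260: print(st[k],ce[k].round(1),ray("top",*ce[k],0.08).round(3))
E
```

```text
(264, 389, 3)
[ 437  115   75   89 4308] [479.1 158.4] [ 0.615 -0.57 ]
[286 147  25  25 474] [297.8 159.1] [ 0.603 -0.064]
[ 138  148   77   91 5675] [176.  192.4] [0.503 0.271]
[326 165  15  12 135] [333.  170.5] [ 0.573 -0.162]
[373 165  20  19 285] [383.  174.3] [ 0.565 -0.302]
[334 209  23  23 404] [345.3 220.1] [ 0.436 -0.198]
[282 213  20  19 307] [291.5 222.1] [ 0.427 -0.049]
[373 217  21  15 259] [382.7 223.9] [ 0.427 -0.302]
[451 246  61  69 784] [481.5 284.7] [ 0.265 -0.577]
```

View pics/crop.png

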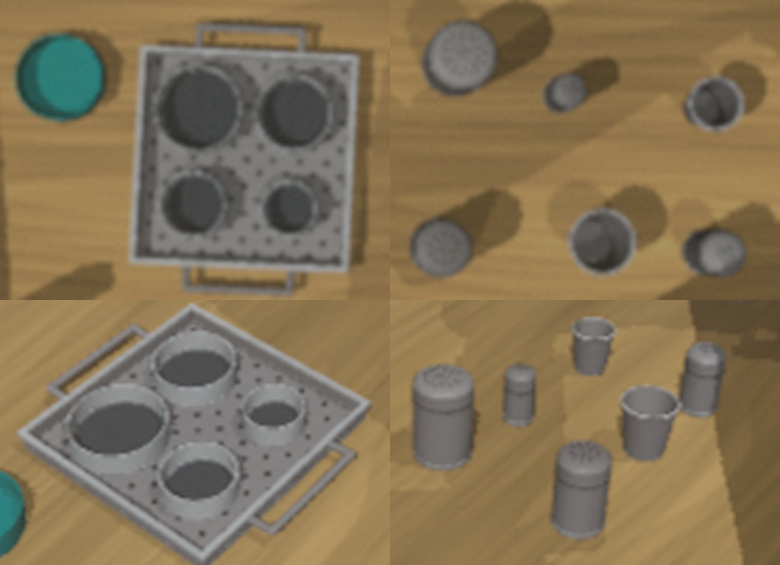

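The crop confirms it. Cups: widest upper left, medium upper right, small lower left, mini lower right. The four pierced lids and two hollow moulds are as I listed them. Now I'll measure in both views.

```bash
python3 - <<'E'
import cv2,numpy as np
from h import *
T=cv2.imread("pics/top0.png");S=cv2.imread("pics/side0.png")
def comps(i,th=70):
    m=((cv2.cvtColor(i,cv2.COLOR_BGR2HSV)[...,1]<th)*255).astype(np.uint8)
    return m,cv2.connectedComponentsWithStats(m)
mt,(n,l,st,ce)=comps(T);ms,(n2,l2,st2,ce2)=comps(S)
def ro(n,p):
    a=ray(n,*p,0);b=ray(n,*p,.1);return np.r_[a,0],np.r_[b-a,.1]/np.linalg.norm(np.r_[b-a,.1])
for nm,pt,ps,h in[("L",(298,158),(254,157),.096),("M",(291,222),(304,184),.086),("S",(384,223),(346,144),.076),("m",(334,170),(281,149),.066),("mouldL",(346,215),(328,160),.062),("mouldS",(383,168),(307,131),.054)]:
    c=[]
    for (L,s_,p) in((l,st,pt),(l2,st2,ps)):
        k=L[p[1],p[0]]
        hull=cv2.convexHull(np.argwhere(L==k)[:,::-1].astype(np.int32)) if k else None
        M=cv2.moments(hull) if k else None
        c.append((M['m10']/M['m00'],M['m01']/M['m00'],s_[k][:4]) if k else None)
    a=ray("top",*c[0][:2],h*.52)
    out=[nm,c[0][2],a.round(4)]
    if c[1]:
        b=ray("side",*c[1][:2],h*.5);out+=[c[1][2],b.round(4)]
        (p,d),(q,e)=ro("top",c[0][:2]),ro("side",c[1][:2])
        x=np.linalg.lstsq(np.c_[d,-e],q-p,rcond=None)[0];out+=["tri",((p+d*x[0]+q+e*x[1])/2).round(4)]
    print(*out)
m=cv2.morphologyEx(((l==l[150,176])*255).astype(np.uint8) if l[150,176] else mt,cv2.MORPH_CLOSE,np.ones((5,5)))
k=l[157,176];m=((l==k)*255).astype(np.uint8)
cn=max(cv2.findContours(m,0,1)[0],key=cv2.contourArea)
f=cv2.drawContours(np.zeros_like(m),[cn],-1,255,-1);f=cv2.morphologyEx(f,cv2.MORPH_OPEN,np.ones((25,25)))
cn=max(cv2.findContours(f,0,1)[0],key=cv2.contourArea);rc=cv2.minAreaRect(cn);print(rc)
B=np.array([ray("top",*p,.02) for p in cv2.boxPoints(rc)]);print(B.round(4),B.mean(0),[np.linalg.norm(B[i]-B[i-1]).round(4) for i in range(4)])
# dark cup interiors
g=cv2.cvtColor(T,cv2.COLOR_BGR2GRAY);d=((g<85)*255).astype(np.uint8)
for q in[(161,175),(193,176),(160,208),(192,208)]:
    sub=d[q[1]-17:q[1]+17,q[0]-16:q[0]+16];n3,l3,s3,c3=cv2.connectedComponentsWithStats(sub)
    k=1+s3[1:,4].argmax();u=c3[k]+[q[0]-16,q[1]-17];print("cup",u.round(1),s3[k],ray("top",*u,.012).round(4))
for n in("top","side"):
  V=np.array(r.camera_info(n)["view"]);print(-V[:3,:3].T@V[:3,3])
E
```

```text
L [286 147  25  25] [ 0.6058 -0.0671] [243 138  22  38] [ 0.6054 -0.0643] tri [ 0.6067 -0.0671  0.0459]
M [282 213  20  19] [ 0.4268 -0.0523] [293 165  22  36] [ 0.4269 -0.0493] tri [ 0.4274 -0.0522  0.041 ]
S [373 217  21  15] [ 0.4263 -0.313 ] [317 130  39  43] [ 0.4331 -0.2496] tri [ 0.4413 -0.3138  0.0021]
m [326 165  15  12] [ 0.5767 -0.1697] [275 138  12  22] [ 0.5766 -0.1664] tri [ 0.5778 -0.1698  0.0307]
mouldL [334 209  23  23] [ 0.4353 -0.2073] [317 130  39  43] [ 0.4375 -0.2598] tri [ 0.4262 -0.2064  0.0635]
mouldS [373 165  20  19] [ 0.5693 -0.3156] [300 121  16  21] [ 0.5732 -0.3191] tri [ 0.5699 -0.3146  0.0303]
((176.0, 193.0), (88.0, 74.0), 90.0)
[[0.6289 0.3903]
 [0.6333 0.1766]
 [0.3793 0.1707]
 [0.3754 0.3827]] [0.50420484 0.2800842 ] [np.float64(0.2536), np.float64(0.2138), np.float64(0.254), np.float64(0.2121)]
cup [160.3 176.1] [  2   5  27  27 536] [0.5522 0.3281]
cup [192.4 177.5] [  4   8  24  22 400] [0.5499 0.2352]
cup [158.8 207.9] [  5   8  20  19 295] [0.4598 0.3299]
cup [190.8 209.3] [  7  11  16  16 198] [0.4575 0.2373]
[0.45533845 0.06218149 1.448286  ]
[-0.00967584  0.78279372  0.75183756]
```

Call:
jog_arm([
  [[1,1.7,2.7,0,0.069],[1,1.7,2.7,0,0.069],[1,1.7,2.7,0,0.069],[1,1.7,2.7,0,0.069],[1,1.7,2.7,0,0.069],[1,1.7,2.7,0,0.069],[1,1.7,2.7,0,0.069],[1,1.7,2.7,0,0.069]],
], force=20)

```text
time_s: 1.1
tcp_pos: [0.4418, -0.3848, 0.2452]
eef_rot: [180.0, 0.0, -121.3]
contact_force: [0.3, 1.1, 0.7]
gripper_width: 0.0874
gripper_force: 0.0
```

Call:
jog_arm([
  [[1,1.7,2.7,0,0.069],[1,1.7,2.7,0,0.069],[1,1.7,2.7,0,0.069],[1,1.7,2.7,0,0.069],[1,1.7,2.7,0,0.069],[1,1.7,2.7,0,0.069],[1,1.7,2.7,0,0.069],[1,1.7,2.7,0,0.069]],
])

```text
time_s: 2.1
tcp_pos: [0.5778, -0.1689, 0.2452]
eef_rot: [180.0, 0.0, -89.7]
contact_force: [1.0, 0.3, -0.0]
gripper_width: 0.088
gripper_force: 0.0
```

```bash
python3 - <<'E'
from h import *
print(ray("side",347.3,143.3,.038),ray("top",383.3,224,.04))
for p in[(.426,-.313,.0),(.426,-.313,.076)]: print(proj("side",p),proj("top",p))
E
```

```text
[ 0.42425484 -0.30996282] [ 0.4261927 -0.3143755]
(np.float64(345.51320622443825), np.float64(152.9332312609667)) (np.float64(379.1920024652174), np.float64(223.7051704675422))
(np.float64(349.018599782655), np.float64(132.09891591026215)) (np.float64(386.2616249296646), np.float64(224.39450463646742))
```

Call:
jog_arm([
  [[1,0,0.1,-3,0],[1,0,0,-3,0],[1,0,0,-3,0],[1,0,0,-3,0],[1,0,0,-3,0],[1,0,0,-2.2,0],[1,0,0,-1.5,0],[1,0,0,-1,0]],
])

```text
time_s: 3.1
tcp_pos: [0.5774, -0.1689, 0.0478]
eef_rot: [180.0, -0.0, -89.8]
contact_force: [-0.1, -0.4, 0.4]
gripper_width: 0.0882
gripper_force: 0.0
```

Call:
jog_arm([
  [[0,0,0,0,0],[-0.3,0,0,0,0],[-0.4,0,0,0,0],[-0.6,0,0,0,0],[-0.6,0,0,0,0],[-0.6,0,0,0,0],[-0.6,0,0,0,0],[-0.6,0,0,0,0]],
])

```text
time_s: 4.1
tcp_pos: [0.5778, -0.1689, 0.0487]
eef_rot: [-180.0, -0.0, -89.8]
contact_force: [0.1, 0.8, 0.8]
gripper_width: 0.0335
gripper_force: 20.0
```

Call:
jog_arm([
  [[-0.6,0,0,0.8,0],[-0.6,0,0,1.8,0],[-0.6,0,0,2.4,0],[-0.6,0,0,2.5,0],[-0.6,0,0,2.5,0],[-0.6,0,0,2,0],[-0.6,0,0,1,0],[-0.6,-0.4,1.5,0,0]],
])

```text
time_s: 5.1
tcp_pos: [0.5736, -0.154, 0.179]
eef_rot: [-179.9, 0.0, -89.9]
contact_force: [-0.6, 0.0, -1.3]
gripper_width: 0.0334
gripper_force: 20.0
```

Call:
jog_arm([
  [[-0.6,-0.9,3,0,0],[-0.6,-1.2,4,0,0],[-0.6,-1.2,4,0,0],[-0.6,-1.2,4,0,0],[-0.6,-1.2,4,0,0],[-0.6,-1.2,4,0,0],[-0.6,-1.2,4,0,0],[-0.6,-1.2,4,0,0]],
])

```text
time_s: 6.1
tcp_pos: [0.4789, 0.1575, 0.1777]
eef_rot: [179.9, -0.0, -89.8]
contact_force: [0.5, 0.8, -1.4]
gripper_width: 0.0332
gripper_force: 20.0
```

Call:
jog_arm([
  [[-0.6,-1.1,4,0,0],[-0.6,-0.8,2.5,0,0],[-0.6,-0.4,1.5,0,0],[-0.6,0,0,0,0],[-0.6,0,0,-2,0],[-0.6,0,0,-2,0],[-0.6,0,0,-1.5,0],[-0.6,0,0,0,0]],
])

```text
time_s: 7.1
tcp_pos: [0.4571, 0.2351, 0.1225]
eef_rot: [179.9, -0.1, -89.9]
contact_force: [0.8, 0.6, -0.4]
gripper_width: 0.0338
gripper_force: 20.0
```

```bash
python3 - <<'E'
from h import *
t=r.capture("top");s=r.capture("side");cv2.imwrite("pics/t1.png",t);cv2.imwrite("pics/s1.png",s)
p=r.get_state()["tcp_pos"];print(p,[np.round(proj(n,(.457,.236,.025)),1) for n in("top","side")],np.round(proj("side",p-[0,0,.048]),1))
a=cv2.resize(s[160:310,110:290],None,fx=4,fy=4,interpolation=2);cv2.imwrite("pics/c1.png",a)
E
```

```text
[0.4578791  0.23600117 0.12390184] [array([190.7, 209.5]), array([228.8, 242.9])] [227.8 226.9]
```

View pics/c1.png

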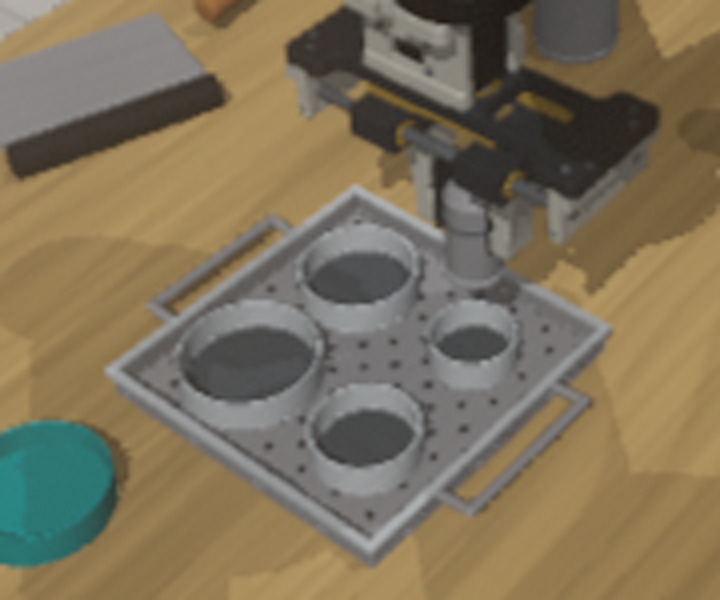

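The gripper is holding the mini upright, with its base seen at crop (475,280). The mini cup's rim centre at crop (473,332), full-image (228.3,243), matches the predicted (228.8,242.9). Lowering.

Call:
jog_arm([
  [[-0.6,0,0,-1.5,0],[-0.6,0,0,-1.8,0],[-0.6,0,0,-1.5,0],[-0.6,0,0,-1,0],[-0.6,0,0,-0.5,0],[-0.6,0,0,-0.3,0],[-0.6,0,0,0,0],[-0.6,0,0,0,0]],
])

```text
time_s: 8.2
tcp_pos: [0.4578, 0.2364, 0.0579]
eef_rot: [-180.0, 0.0, -89.8]
contact_force: [-0.2, 0.3, -1.2]
gripper_width: 0.0337
gripper_force: 20.0
```

```bash
python3 - <<'E'
from h import *
for n,p in dict(L=(.551,.326),M=(.549,.234),S=(.459,.328)).items(): print(n,np.round(proj("side",p+(.025,)),1))
for n,p in dict(L=(252,355),M=(360,268),S=(366,427)).items(): print(n,ray("side",110+p[0]/4,160+p[1]/4,.025))
E
```

```text
L [172.7 247.9]
M [200.  226.4]
S [202.  266.4]
L [0.54860268 0.32752972]
M [0.54754582 0.23558084]
S [0.45919489 0.32948725]
```

Call:
jog_arm([
  [[-0.6,0,0,-0.2,0],[-0.6,0,0,-0.1,0],[-0.6,0,0,-0.1,0],[-0.6,0,0,0,0],[-0.6,0,0,0,0]],
])

```text
time_s: 8.82
tcp_pos: [0.4578, 0.2363, 0.0544]
eef_rot: [-180.0, 0.0, -89.8]
contact_force: [-1.8, -1.8, 8.0]
gripper_width: 0.0334
gripper_force: 20.0
```

Call:
jog_arm([
  [[-0.1,0,0,0,0],[0.2,0,0,0,0],[0.5,0,0,0,0],[0.5,0,0,0,0],[0.6,0,0,1,0],[0.6,0,0,2,0],[0.6,0,0,3,0],[0.6,0,0,3,0]],
])

```text
time_s: 9.82
tcp_pos: [0.4575, 0.2361, 0.1451]
eef_rot: [-180.0, 0.0, -89.8]
contact_force: [1.2, 1.0, 0.3]
gripper_width: 0.0706
gripper_force: 0.0
```

Call:
jog_arm([
  [[1,0,0,3,0],[1,0,0,2,0],[1,0,-2,0,0],[1,0,-4,0,0],[1,0,-5,0,0],[1,0,-5,0,0],[1,0,-5,0,0],[1,0,-5,0,0]],
])

```text
time_s: 10.82
tcp_pos: [0.4564, -0.0261, 0.1933]
eef_rot: [180.0, -0.0, -89.8]
contact_force: [1.1, -0.7, -0.5]
gripper_width: 0.0876
gripper_force: 0.0
```

Call:
jog_arm([
  [[1,-0.4,-5,0,0],[1,-0.4,-5,0,0],[1,-0.4,-5,0,0],[1,-0.4,-5,0,0],[1,-0.4,-4,0,0],[1,-0.4,-3,0,0],[1,-0.4,-1.5,0,0],[1,-0.4,-0.3,0,0]],
])

```text
time_s: 11.82
tcp_pos: [0.4245, -0.3124, 0.1931]
eef_rot: [179.9, 0.0, -89.9]
contact_force: [0.4, 0.5, -0.4]
gripper_width: 0.0874
gripper_force: 0.0
```

```bash
python3 - <<'E'
from h import *
s=r.capture("side");t=r.capture("top");cv2.imwrite("pics/s2.png",s);cv2.imwrite("pics/t2.png",t)
a=cv2.resize(s[100:320,110:390],None,fx=2.5,fy=2.5,interpolation=2);cv2.imwrite("pics/c2.png",a)
print(r.get_state()["tcp_pos"],r.get_state()["joints"])
E
```

```text
[ 0.4247636  -0.31158126  0.19338348] [-1.49204733e+01  9.03915069e+00 -2.22039699e+01 -1.70327400e-02
 -5.87865201e+01  1.50746660e+01]
```

View pics/c2.png

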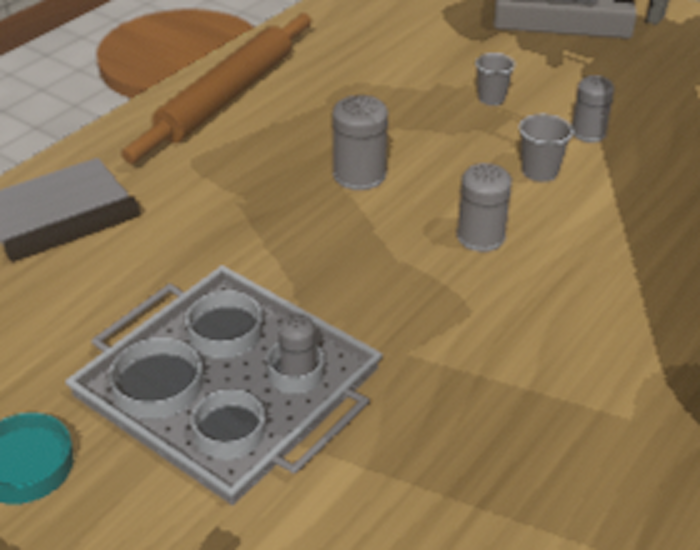

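The mini is standing in its cup at crop (297,350), and the other objects haven't moved. Next is the small shaker.

Call:
jog_arm([
  [[1,0.1,0,-2,0],[1,0,0,-2.5,0],[1,0,0,-2.5,0],[1,0,0,-2.5,0],[1,0,0,-2,0],[1,0,0,-1.3,0],[1,0,0,-0.7,0],[1,0,0,-0.3,0]],
])

```text
time_s: 12.92
tcp_pos: [0.4268, -0.3117, 0.0556]
eef_rot: [-180.0, -0.0, -89.8]
contact_force: [-0.3, 0.2, -0.1]
gripper_width: 0.0877
gripper_force: 0.0
```

Call:
jog_arm([
  [[0.2,0,0,0,0],[0,0,0,0,0],[-0.2,0,0,0,0],[-0.4,0,0,0,0],[-0.4,0,0,0,0],[-0.4,0,0,0,0],[-0.4,0,0,0,0],[-0.4,0,0,0,0]],
])

```text
time_s: 13.92
tcp_pos: [0.4274, -0.3121, 0.0559]
eef_rot: [-179.9, -0.0, -89.8]
contact_force: [3.2, -1.3, 2.6]
gripper_width: 0.0435
gripper_force: 20.0
```

Call:
jog_arm([
  [[-0.4,0,0,0.8,0],[-0.4,0,0,1.8,0],[-0.4,0,0,2.4,0],[-0.4,0,0,2.5,0],[-0.4,0,0,2.5,0],[-0.4,0,0,2,0],[-0.4,0,0,1,0],[-0.4,0,0,0,0]],
])

```text
time_s: 14.92
tcp_pos: [0.4262, -0.3117, 0.1857]
eef_rot: [-180.0, 0.0, -89.8]
contact_force: [0.3, 0.4, -3.0]
gripper_width: 0.0435
gripper_force: 20.0
```

Call:
jog_arm([
  [[-0.4,0.2,1.5,0,0],[-0.4,0.2,3,0,0],[-0.4,0.2,4.5,0,0],[-0.4,0.2,5,0,0],[-0.4,0.2,5,0,0],[-0.4,0.2,5,0,0],[-0.4,0.2,5,0,0],[-0.4,0.2,5,0,0]],
])

```text
time_s: 15.92
tcp_pos: [0.4414, 0.03, 0.1848]
eef_rot: [179.9, -0.0, -89.8]
contact_force: [1.3, -0.0, -1.4]
gripper_width: 0.0435
gripper_force: 20.0
```

Call:
jog_arm([
  [[-0.4,0.2,5,0,0],[-0.4,0.2,5,0,0],[-0.4,0.2,5,0,0],[-0.4,0.2,5,0,0],[-0.4,0.2,4,0,0],[-0.4,0.3,3,0,0],[-0.4,0.2,2,0,0],[-0.4,0.2,1,0,0]],
])

```text
time_s: 16.92
tcp_pos: [0.459, 0.3287, 0.1848]
eef_rot: [179.9, -0.1, -89.8]
contact_force: [-0.3, 0.5, -1.6]
gripper_width: 0.0437
gripper_force: 20.0
```

Call:
jog_arm([
  [[-0.4,0,0,0,0],[-0.4,0,0,0,0],[-0.4,0,0,-2,0],[-0.4,0,0,-2.5,0],[-0.4,0,0,-1.5,0],[-0.4,0,0,0,0],[-0.4,0,0,0,0]],
])

```text
time_s: 17.8
tcp_pos: [0.46, 0.3284, 0.1264]
eef_rot: [-179.9, 0.0, -89.8]
contact_force: [0.1, 0.5, -2.5]
gripper_width: 0.0438
gripper_force: 20.0
```

Call:
jog_arm([
  [[-0.4,0,0,-1.5,0],[-0.4,0,0,-1.8,0],[-0.4,0,0,-1.4,0],[-0.4,0,0,-0.8,0],[-0.4,0,0,-0.4,0],[-0.4,0,0,-0.2,0],[-0.4,0,0,-0.1,0],[-0.4,0,0,0,0]],
])

```text
time_s: 18.8
tcp_pos: [0.4597, 0.3283, 0.0639]
eef_rot: [-180.0, 0.0, -89.8]
contact_force: [-0.1, 0.5, -1.7]
gripper_width: 0.0438
gripper_force: 20.0
```

Call:
jog_arm([
  [[-0.4,0,0,-0.1,0],[-0.4,0,0,-0.1,0],[-0.4,0,0,-0.1,0],[-0.4,0,0,0,0],[-0.4,0,0,0,0]],
])

```text
time_s: 19.42
tcp_pos: [0.4598, 0.3284, 0.0617]
eef_rot: [-180.0, 0.0, -89.8]
contact_force: [-2.0, -0.6, 8.6]
gripper_width: 0.0437
gripper_force: 20.0
```

Call:
jog_arm([
  [[0.1,0,0,0,0],[0.4,0,0,0,0],[0.6,0,0,0,0],[0.6,0,0,0,0],[0.6,0,0,1,0],[0.6,0,0,2,0],[0.6,0,0,3,0],[0.6,0,0,3,0]],
])

```text
time_s: 20.42
tcp_pos: [0.4596, 0.3281, 0.1521]
eef_rot: [-180.0, 0.0, -89.8]
contact_force: [0.4, 0.6, 0.4]
gripper_width: 0.0702
gripper_force: 0.0
```

Call:
jog_arm([
  [[1,0,0,3,0],[1,0,0,2,0],[1,-0.3,-2,0,0],[1,-0.3,-4,0,0],[1,-0.3,-5,0,0],[1,-0.3,-5,0,0],[1,-0.3,-5,0,0],[1,-0.3,-5,0,0]],
])

```text
time_s: 21.42
tcp_pos: [0.4402, 0.0658, 0.2002]
eef_rot: [180.0, -0.0, -89.8]
contact_force: [1.2, -0.2, 0.7]
gripper_width: 0.0876
gripper_force: 0.0
```

Call:
jog_arm([
  [[1,-0.3,-4,0,0],[1,-0.3,-4,0,0],[1,-0.3,-2.5,0,0],[1,-0.3,-1.2,0,0],[1,-0.2,-0.3,0,0],[1,0,0,0,0],[1,0,0,0,0]],
])

```text
time_s: 22.3
tcp_pos: [0.4277, -0.0513, 0.2006]
eef_rot: [-180.0, 0.0, -89.8]
contact_force: [-0.1, -0.2, -0.2]
gripper_width: 0.0876
gripper_force: 0.0
```

```bash
python3 - <<'E'
from h import *
s=r.capture("side")
a=cv2.resize(s[100:320,110:390],None,fx=2.5,fy=2.5,interpolation=2);cv2.imwrite("pics/c3.png",a)
E
```

```text
(no output)
```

View pics/c3.png

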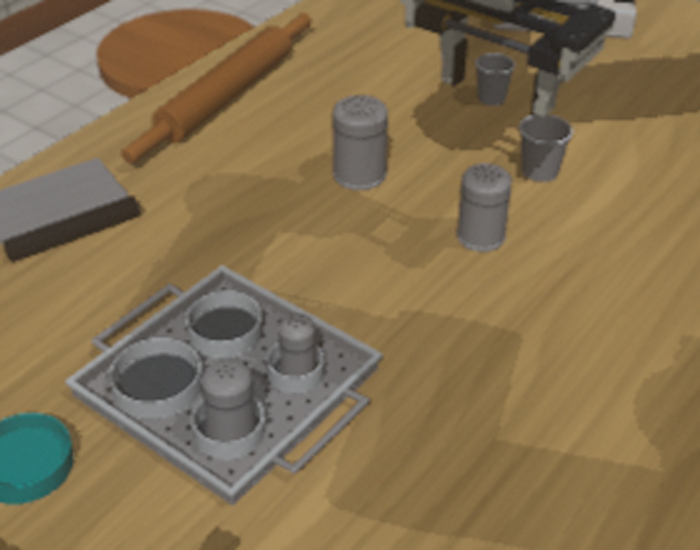

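The small shaker stands in its cup at crop (229,405). Next is the medium, at crop (483,207).

Call:
jog_arm([
  [[1,0,0,-2,0],[1,0,0,-2.5,0],[1,0,0,-2.5,0],[1,0,0,-2.5,0],[1,0,0,-2,0],[1,0,0,-1.4,0],[1,0,0,-0.8,0],[1,0,0,-0.3,0]],
])

```text
time_s: 23.35
tcp_pos: [0.4276, -0.0516, 0.0603]
eef_rot: [180.0, -0.0, -89.8]
contact_force: [0.4, -0.1, 0.1]
gripper_width: 0.0875
gripper_force: 0.0
```

Call:
jog_arm([
  [[0.5,0,0,0,0],[0.3,0,0,0,0],[0,0,0,0,0],[-0.1,0,0,0,0],[-0.1,0,0,0,0],[-0.1,0,0,0,0],[-0.1,0,0,0,0],[-0.1,0,0,0,0]],
], force=25)

```text
time_s: 24.35
tcp_pos: [0.4283, -0.0517, 0.0609]
eef_rot: [-179.9, 0.0, -89.8]
contact_force: [4.2, -0.3, 5.2]
gripper_width: 0.053
gripper_force: 25.0
```

Call:
jog_arm([
  [[-0.1,0,0,0.8,0],[-0.1,0,0,1.8,0],[-0.1,0,0,2.4,0],[-0.1,0,0,2.5,0],[-0.1,0,0,2.5,0],[-0.1,0,0,2,0],[-0.1,0,0,1,0],[-0.1,0,0,0,0]],
])

```text
time_s: 25.35
tcp_pos: [0.4271, -0.0519, 0.1905]
eef_rot: [180.0, 0.0, -89.8]
contact_force: [-0.4, -0.1, -3.0]
gripper_width: 0.0535
gripper_force: 25.0
```

Call:
jog_arm([
  [[-0.1,0.6,1.4,0,0],[-0.1,1.2,2.8,0,0],[-0.1,1.7,4,0,0],[-0.1,1.7,4,0,0],[-0.1,1.7,4,0,0],[-0.1,1.7,4,0,0],[-0.1,1.7,4,0,0],[-0.1,1.2,2.8,0,0]],
])

```text
time_s: 26.35
tcp_pos: [0.5426, 0.2205, 0.1888]
eef_rot: [179.9, -0.1, -89.8]
contact_force: [0.2, -0.0, -2.5]
gripper_width: 0.0533
gripper_force: 25.0
```

Call:
jog_arm([
  [[-0.1,0.6,1.4,0,0],[-0.1,0.1,0.4,0,0],[-0.1,0,0,0,0],[-0.1,0,0,-2,0],[-0.1,0,0,-2.5,0],[-0.1,0,0,-1.5,0],[-0.1,0,0,0,0],[-0.1,0,0,0,0]],
])

```text
time_s: 27.35
tcp_pos: [0.5501, 0.2362, 0.1315]
eef_rot: [-179.9, 0.0, -89.8]
contact_force: [0.0, -0.4, -3.7]
gripper_width: 0.0535
gripper_force: 25.0
```

Call:
jog_arm([
  [[-0.1,0,-0.1,-1.5,0],[-0.1,0,0,-1.8,0],[-0.1,0,0,-1.4,0],[-0.1,0,0,-0.8,0],[-0.1,0,0,-0.4,0],[-0.1,0,0,-0.2,0],[-0.1,0,0,-0.1,0],[-0.1,0,0,0,0]],
])

```text
time_s: 28.35
tcp_pos: [0.5497, 0.2353, 0.0689]
eef_rot: [-180.0, 0.0, -89.8]
contact_force: [0.1, 0.4, -2.7]
gripper_width: 0.0532
gripper_force: 25.0
```

Call:
jog_arm([
  [[-0.1,0,0,-0.1,0],[-0.1,0,0,-0.1,0],[-0.1,0,0,-0.1,0],[-0.1,0,0,0,0],[-0.1,0,0,0,0]],
])

```text
time_s: 28.98
tcp_pos: [0.5497, 0.2353, 0.0669]
eef_rot: [-180.0, 0.0, -89.8]
contact_force: [-4.2, 0.1, 9.0]
gripper_width: 0.0529
gripper_force: 25.0
```

Call:
jog_arm([
  [[0.3,0,0,0,0],[0.5,0,0,0,0],[0.55,0,0,0,0],[0.55,0,0,0,0],[0.55,0,0,1,0],[0.55,0,0,2,0],[0.55,0,0,3,0],[0.55,0,0,3,0]],
])

```text
time_s: 29.98
tcp_pos: [0.5496, 0.2351, 0.1571]
eef_rot: [-180.0, 0.0, -89.8]
contact_force: [-0.1, 0.7, -0.3]
gripper_width: 0.0681
gripper_force: 0.0
```

Call:
jog_arm([
  [[1,0,0,3,0],[1,0,0,2,0],[1,0.4,-2,0,0],[1,0.6,-3.5,0,0],[1,0.8,-4,0,0],[1,0.8,-4,0,0],[1,0.8,-4,0,0],[1,0.8,-4,0,0]],
])

```text
time_s: 30.98
tcp_pos: [0.5911, 0.0179, 0.2051]
eef_rot: [179.9, -0.0, -89.8]
contact_force: [0.4, 0.0, -0.5]
gripper_width: 0.0873
gripper_force: 0.0
```

Call:
jog_arm([
  [[1,0.8,-4,0,0],[1,0.4,-3,0,0],[1,0.2,-1.2,0,0],[1,0,-0.4,0,0],[1,0,0,0,0],[1,0,0,0,0]],
])

```text
time_s: 31.72
tcp_pos: [0.6055, -0.0651, 0.2056]
eef_rot: [-180.0, 0.0, -89.8]
contact_force: [-0.2, 0.4, -0.2]
gripper_width: 0.0875
gripper_force: 0.0
```

```bash
python3 - <<'E'
from h import *
s=r.capture("side")
a=cv2.resize(s[100:320,110:390],None,fx=2.5,fy=2.5,interpolation=2);cv2.imwrite("pics/c4.png",a)
E
```

```text
(no output)
```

View pics/c4.png

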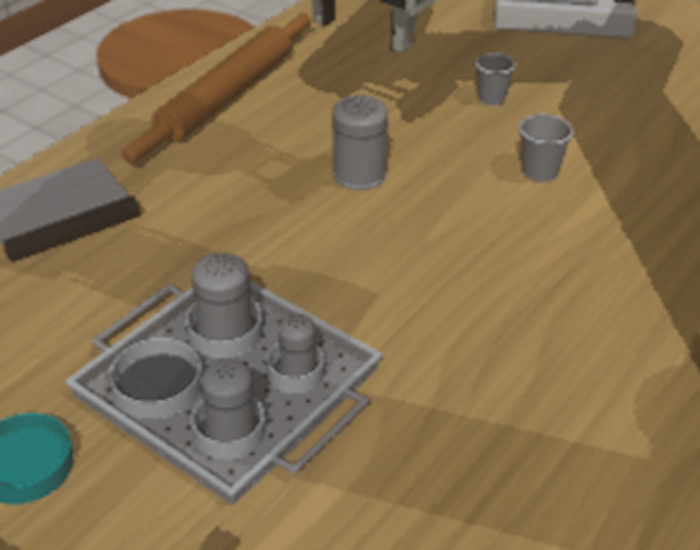

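The medium is in its cup at crop (222,310). Last is the large, at crop (360,142).

Call:
jog_arm([
  [[1,0,-0.1,-2,0],[1,0,0,-2.5,0],[1,0,0,-2.5,0],[1,0,0,-2.5,0],[1,0,0,-2,0],[1,0,0,-1.4,0],[1,0,0,-0.8,0],[1,0,0,-0.3,0]],
])

```text
time_s: 32.78
tcp_pos: [0.6057, -0.0667, 0.0655]
eef_rot: [-180.0, -0.0, -89.8]
contact_force: [-0.4, -0.3, 0.8]
gripper_width: 0.0875
gripper_force: 0.0
```

Call:
jog_arm([
  [[0.7,0,0,0,0],[0.5,0,0,0,0],[0.3,0,0,0,0],[0.1,0,0,0,0],[0.1,0,0,0,0],[0.1,0,0,0,0],[0.1,0,0,0,0],[0.1,0,0,0,0]],
], force=30)

```text
time_s: 33.78
tcp_pos: [0.6062, -0.0668, 0.0662]
eef_rot: [-179.9, -0.0, -89.8]
contact_force: [0.6, 0.3, 5.6]
gripper_width: 0.0633
gripper_force: 30.0
```

Call:
jog_arm([
  [[0.1,0,0,0.8,0],[0.1,0,0,1.8,0],[0.1,0,0,2.4,0],[0.1,0,0,2.5,0],[0.1,0,0,2.5,0],[0.1,0,0,2,0],[0.1,0,0,1,0],[0.1,0,0,0,0]],
])

```text
time_s: 34.78
tcp_pos: [0.6053, -0.0668, 0.1956]
eef_rot: [180.0, 0.0, -89.8]
contact_force: [-0.2, 1.2, -3.0]
gripper_width: 0.0636
gripper_force: 30.0
```

Call:
jog_arm([
  [[0.1,-0.2,1.4,0,0],[0.1,-0.4,2.8,0,0],[0.1,-0.5,4,0,0],[0.1,-0.6,4,0,0],[0.1,-0.6,4,0,0],[0.1,-0.6,4,0,0],[0.1,-0.6,4,0,0],[0.1,-0.6,4,0,0]],
])

```text
time_s: 35.78
tcp_pos: [0.5633, 0.2168, 0.1944]
eef_rot: [179.9, -0.1, -89.8]
contact_force: [0.6, -0.6, -2.9]
gripper_width: 0.0632
gripper_force: 30.0
```

Call:
jog_arm([
  [[0.1,-0.6,4,0,0],[0.1,-0.4,3,0,0],[0.1,-0.3,2.2,0,0],[0.1,-0.1,1.4,0,0],[0.1,0,0.5,0,0],[0.1,0,0,0,0],[0.1,0,0,-2,0],[0.1,0,0,0,0]],
])

```text
time_s: 36.78
tcp_pos: [0.5499, 0.3245, 0.1742]
eef_rot: [179.9, -0.1, -89.9]
contact_force: [-0.3, -0.3, -2.2]
gripper_width: 0.0632
gripper_force: 30.0
```

Call:
jog_arm([
  [[0.1,0,0.1,-1.5,0],[0.1,0,0.1,-2,0],[0.1,0,0,-2,0],[0.1,0,0,-2,0],[0.1,0,0,-1.2,0],[0.1,0,0,-0.7,0],[0.1,0,0,-0.4,0],[0.1,0,0,0,0]],
])

```text
time_s: 37.78
tcp_pos: [0.5507, 0.3282, 0.0777]
eef_rot: [-180.0, 0.0, -89.8]
contact_force: [-0.2, -0.2, -2.5]
gripper_width: 0.0631
gripper_force: 30.0
```

Call:
jog_arm([
  [[0.1,0,0,-0.2,0],[0.1,0,0,-0.1,0],[0.1,0,0,-0.1,0],[0.1,0,0,-0.1,0],[0.1,0,0,0,0],[0.1,0,0,0,0]],
])

```text
time_s: 38.52
tcp_pos: [0.5506, 0.3282, 0.0726]
eef_rot: [-180.0, 0.0, -89.8]
contact_force: [-0.6, -0.7, -2.1]
gripper_width: 0.0636
gripper_force: 30.0
```

Call:
jog_arm([
  [[0.1,0,0,-0.1,0],[0.1,0,0,0,0],[0.1,0,0,0,0]],
])

```text
time_s: 38.9
tcp_pos: [0.5507, 0.3282, 0.0722]
eef_rot: [-180.0, 0.0, -89.8]
contact_force: [-2.5, -0.6, 5.0]
gripper_width: 0.0631
gripper_force: 30.0
```

In contact. Releasing with a limited opening, because the small shaker is next to it.

Call:
jog_arm([
  [[0.6,0,0,0,0],[0.7,0,0,0,0],[0.75,0,0,0,0],[0.75,0,0,0,0],[0.75,0,0,1,0],[0.75,0,0,2,0],[0.75,0,0,3,0],[0.75,0,0,3,0]],
])

```text
time_s: 39.9
tcp_pos: [0.5506, 0.3281, 0.1632]
eef_rot: [-180.0, 0.0, -89.8]
contact_force: [0.7, 0.2, 0.1]
gripper_width: 0.0769
gripper_force: 0.0
```

Call:
jog_arm([
  [[0.75,0,0,3,0],[0.75,0,0,3,0],[0.75,0,-3,0,0],[0.75,0,-5,0,0],[0.75,0,-5,0,0],[0.75,0,-5,0,0],[0.75,0,-5,0,0],[0.75,0,-3,0,0]],
])

```text
time_s: 40.9
tcp_pos: [0.5495, 0.0652, 0.2216]
eef_rot: [180.0, -0.0, -89.9]
contact_force: [0.3, 0.2, 0.4]
gripper_width: 0.0769
gripper_force: 0.0
```

Call:
jog_arm([
  [[0.75,0,0,0,0],[0.75,0,0,0,0],[0.75,0,0,0,0],[0.75,0,0,0,0]],
])

```text
time_s: 41.4
tcp_pos: [0.5505, 0.0688, 0.2214]
eef_rot: [180.0, -0.0, -89.8]
contact_force: [0.2, -0.3, -0.3]
gripper_width: 0.0766
gripper_force: 0.0
```

```bash
python3 - <<'E'
from h import *
s=r.capture("side");t=r.capture("top")
a=cv2.resize(s[100:300,110:370],(520,400),interpolation=2);b=cv2.resize(t[140:240,130:230],(270,270),interpolation=2)
c=np.zeros((400,270,3),np.uint8);c[:270]=b;cv2.imwrite("pics/c5.png",np.hstack([a,c]))
E
```

```text
(no output)
```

View pics/c5.png

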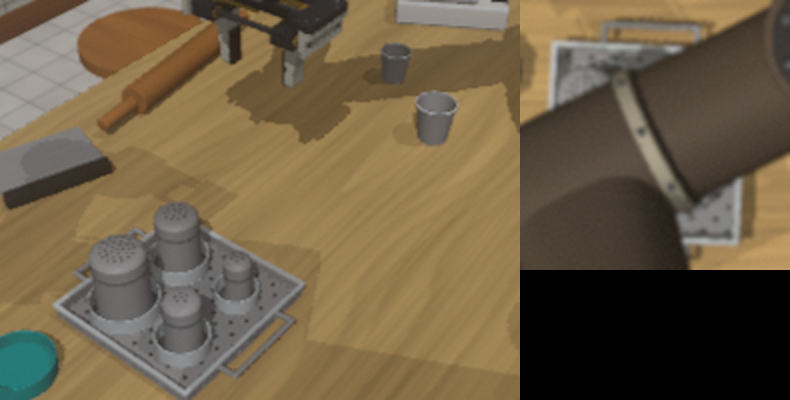

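All four shakers stand upright in their own cups: large (122,280), medium (180,240), small (182,325) and mini (238,278). The moulds haven't moved and the gripper is clear of everything.

```bash
python3 -c "
from plant import r
print(r.close_job())"
```

```text
the job is handed in; nothing more can be done
None
```

I handed the job in at about 41 s: the last side view shows each shaker upright in the cup of its own size and both moulds where they started, but the hand-in returned no verdict.

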